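Centre-mark a bar in the spring-punch stand

TASK

Centre-mark the black bar lying on the bed of the marking stand: slide it fully home against the fence and the brass end stop, clamp it there by swinging the red-gripped toggle handle all the way down, then press the red palm cap of the automatic punch down until it trips with a snap. Let the punch come all the way back up and leave the bar clamped; do not trip the punch before the bar is home and clamped, and do not disturb the other things around.

Things in the scene. Friction and masses are not known exactly. Their poses are not given: they have to be found in the camera images.
- stand: The marking stand, fixed: ground steel bed 20 mm thick (in its own frame x -105 to +125, y -140 to +225), blue punch head on a steel column, toggle clamp. Origin at table height straight below the punch axis; z up, x away from the robot towards the fence, y along the fence. All 'stand frame' numbers here are mm in this frame.
- fence_face (a point): Middle of the steel fence's face that looks to the robot, at bed height (z 20): the face is the plane x +20 of the stand frame, from y -45 to +160, and stands 14 mm above the bed.
- stop_face (a point): Middle of the brass end stop's face that looks to +y, at bed height (z 20): the face is the plane y -30 of the stand frame, from x -22 to +20, and stands 16 mm above the bed.
- head_center (a point): Centre of the blue punch head, which reaches from x -22 to +126 and y -28 to +28 of the stand frame, 95 to 141 mm above the table; its column at x +85 is 198 mm tall. Keep the gripper's body out of there when working low. The red cap is above it.
- bar: The bar to mark, loose on the bed: black aluminium, 40 x 180 x 20 mm (own x, y, z), 0.3 to 0.5 kg, two holes near its +y end, a white scribed cross near its -y end. Origin at the centre of its underside. Home, it is flat on the bed at x 0, y +60, z 20 of the stand frame, axes parallel. It starts 25 to 45 mm short of that in x, 20 to 60 mm in y, turned up to 0.2 rad.
- bar_mark (a point): The scribed cross on the bar's top face, on its centre line, 30 mm from its -y end (60 mm from its middle).
- punch_point (a point): The point on the punch's axis at the height of a home bar's top face (40 mm above the table), in the stand's frame at x 0, y 0. The punch's point hangs 8 mm above it at rest.
- punch_cap (a point): Centre of the top of the red palm cap (48 mm across, its flat top 28 mm across), 188 mm above the table at rest, on the punch axis; it moves down with the punch.
- punch (a joint): How far the punch's body and red cap are pressed down (m): 0 at rest, at most 0.0168 (hard end). It slides straight up and down and springs back by itself; its return spring takes about 2 to 3 N.
- punch_tip (a joint): How far the point is pushed back into the punch (m): 0 at rest, at most 0.009. On the home bar the point touches after 8 mm of cap travel; then the force climbs to some 13 N at 0.0055 (17 N in all on the cap), then suddenly drops by about half: the trip. Above 0.007 it has tripped; with the cap pressed to its end it reads about 0.0083. Without the bar under it, it stays 0 and cannot trip.
- clamp (a joint): Angle of the toggle clamp's handle (rad): 0 = fully closed, handle level, pointing to the stand's +x, pad pressed on the bar; it starts open at 1.05 to 1.2. At angle h the handle points along (cos h, 0, sin h) in the stand frame. It stays where it is left; pushing takes 2 to 8 N at the grip. The pad arm follows it and, open, stands clear of the bar.
- clamp_pivot (a point): The pivot pin of the clamp's handle: x +82, y +95, z 62 mm in the stand's frame.
- clamp_grip (a point): Point on the axis of the clamp handle's red round grip (17 mm thick), 68 mm from the pivot; the grip reaches from 36 to 98 mm from the pivot. It moves with the handle.
- done_bar: Bystander: an already marked bar of the same kind, 40 x 180 x 20 mm, lying on the table to the -y side of the stand. Origin at the centre of its underside.
- bracket_a: Bystander: black C-shaped bracket, 62 x 80 x 12 mm, lying on the bed beyond the brass stop, about x -45, y -95 mm in the stand's frame.
- bracket_b: Bystander: another such C bracket, on the table to the -y side, nearer the robot.
- screwdriver: Bystander: screwdriver with a blue handle lying on the table to the +y side of the stand.
- square: Bystander: steel engineer's square, about 130 x 80 x 14 mm, flat on the table farther to the +y side.
- can: Bystander: small can, 54 mm across, 110 mm tall, standing behind the stand.
- cup: Bystander: grey cup, 72 mm across, 85 mm tall, standing behind the stand.
Not all that is in view belongs to the job. What is shaped like the bar but pink or turquoise is not meant.

How it is judged:
On the way, in this order (a step that is already met when the one before it is completed fails the run):
1. the bar lies home, flat against the fence and the end stop (horizontal distance between bar_mark and punch_point below 0.0025 m and angle between the y axis of bar and the y axis of stand, either way round below 0.025 rad and z of bar in the frame of stand below 0.022 m and angle between bar's own z axis and vertical below 0.03 rad), for 0.2 s.
2. the bar is clamped there, the handle fully down (all of step 1 and value of joint clamp below 0.08 rad), for 0.2 s.
3. the punch trips on the bar while it is home and clamped (all of step 2 and value of joint punch_tip above 0.007 m), for 0.05 s.
At the end, for the whole second after the job is handed in: The bar still lies flat and at rest against fence and stop (cross within 2.5 mm of the punch axis, parallel to the fence within 0.025 rad), the clamp handle is fully down (below 0.08 rad) and the punch is back up (cap within 2 mm, point within 1 mm of rest) (all of step 2 and value of joint punch below 0.002 m and value of joint punch_tip below 0.001 m and linear speed of bar below 0.01 m/s); the robot touches nothing.
It fails at once if the punch trips while the bar is not home (cross more than 4 mm off the axis) or not clamped (handle above 0.15 rad) (value of joint punch_tip above 0.0065 m and (horizontal distance between bar_mark and punch_point above 0.004 m or value of joint clamp above 0.15 rad)).
It fails at once if another thing is pushed more than 25 mm away or knocked over (distance of any of done_bar, bracket_a, bracket_b, screwdriver, square, can, cup from where it was at the start of the episode above 0.025 m or angle between any of can, cup's own z axis and vertical above 0.5 rad).
It also fails if it takes over 64 s, if anything falls off the work surface, if the arm or the gripper's body presses on something with over 40 N, if the wrist force passes 120 N, or if a joint passes its speed limit or range.

ROBOT

A 6-joint arm with a two-finger parallel gripper is mounted at the origin on the work surface. World frame = base frame: x ahead of the robot, y to its left, z up, the work surface at z = 0. Lengths are in m, angles in rad, forces in N, time in s.
With the tool pointing down it reaches from about 0.35 to 0.8 m from the base axis. Payload 7.3 kg.
Tool frame: the origin (TCP) lies between the finger pads; the fingertips stand 25 mm ahead of it and the grasp point (between the pads) lies 6 mm ahead of it (r.tip_extent is the distance from the TCP to the fingertips, in m); z points along the fingers, y is the line along which they close (so a half turn about z gives the same grasp; the last joint's range is limited). The gripper opens to 85 mm and grips with 20 to 120 N. Pads are 22 mm wide; open, the fingers measure 114 mm over their backs; the gripper's body (76 mm by 85 mm) begins 54 mm behind the grasp point. The pads swing forward as they close: fully open they stand 13 mm farther back than shut.
Start: joints at [-1.378, 0.342, 1.524, -0, 1.275, -0.146], TCP at [0.175, -0.495, 0.23] pointing down, gripper open.
Joint ranges: [-2.53, 2.53], [-0.77, 2.02], [0.04, 2.7], [-1, 4.14], [0.28, 2.66], [-3.11, 3.11]. Speed limits (rad/s): [2.57, 2.57, 3.14, 3.14, 3.14, 3.14].

INTERFACE

Orientations are given as a unit quaternion [x, y, z, w].
In Python, from workcell import r, command_gripper, optics gives the robot as it stands. The module is installed in compiled form; this text tells all that it offers. Calls block until the motion is done:
- r.reach(position, orientation): joint-space move of the TCP to a pose.
- r.move_straight(position, orientation=None, speed=0.15, max_force=None): straight line of the TCP; orientation=None keeps the orientation; speed is the mean speed in m/s. With max_force (N) it stops when the force on the tool has changed by that much, and returns True; else False.
- r.movej(angles): joint-space move.
- command_gripper(opening, force=None): finger opening in m; force is the grip in N (None keeps the last); returns when the fingers have stopped.
- r.hold(seconds).
- r.solve_ik(position, orientation): joint angles nearest the present ones, or None.
- r.read_state(): the state.
- optics.get_image(name): name is "side" or "top"; returns (picture, depth): 420x560x3 uint8, red, green, blue; 420x560 float32, m along the optical axis (not along the pixel's ray), 0 where there is no reading.
- optics.camera_model(name): a dict with "K" (3x3 intrinsics, pixels), "k1" (the pictures are not rectified: a ray, as slopes to the right and down, at radius r is drawn at 1 + k1 r^2 times it, then the intrinsics apply), "R" (3x3) and "t" (3): a world point X has camera coordinates R X + t. Camera axes: x right, y down, z forward; pixel columns grow to the right and rows downward; lengths in m; the calibration is good to about 2 mm. A picture is of the moment at which its call begins. camera_model takes no time and is no camera call.
A pose or a line that the arm cannot do raises r.PlanningError and nothing moves.
- r.finish_job(): hands the job in; it is judged then, once.
The state is a dict: "time_s": time; "joint_positions": joint angles; "dq": joint speeds; "tau": joint torques, N m; "eef_pos": TCP position; "eef_rot": TCP orientation; "contact_force": force on the tool from outside, world axes, zero at the start; "torque": the same for the moment, N m; "grip_width": finger opening in m; "grip_force": force on a finger pad.
Only numpy, scipy, OpenCV 4.12 (cv2) and the standard library are available. Lean on these libraries where they do the work, as an engineer would, in place of code of your own. Each camera call takes 0.05 s, during which the arm holds its last target. There are 200 camera calls.

## Working session

There is one attempt and no reset: what is moved stays moved. The work goes in short steps, each a Python script; the robot and the scene stay as the last script left them, time stands still between calls to the robot, and variables do not carry over. Pictures are saved under pics/ and viewed, at most 10 in all, crops included, and the job is handed in when it is done.

```bash
mkdir -p pics; cat > h.py <<'E'
import numpy as np, cv2
from workcell import r, command_gripper, optics
def save(n, fn):
    im,d=optics.get_image(n); cv2.imwrite('pics/'+fn+'.png',im[:,:,::-1]); np.savez('pics/'+fn+'.npz',im=im,d=d); return im,d
def ray(n,uv):
    c=optics.camera_model(n);K=c['K'];k=c['k1'];R=np.array(c['R']);t=np.array(c['t'])
    p=cv2.undistortPoints(np.array(uv,float).reshape(-1,1,2),np.array(K),np.array([k,0,0,0.])).reshape(-1,2)
    d=np.c_[p,np.ones(len(p))]@R; return -R.T@t,d
def plane(n,uv,z):
    o,d=ray(n,uv); s=(z-o[2])/d[:,2]; return o+s[:,None]*d
def deproj(n,uv,dep):
    o,d=ray(n,uv); return o+np.array(dep).reshape(-1,1)*d
def proj(n,X):
    c=optics.camera_model(n);R=np.array(c['R'])
    return cv2.projectPoints(np.array(X,float).reshape(-1,1,3),cv2.Rodrigues(R)[0],np.array(c['t'],float),np.array(c['K'],float),np.array([c['k1'],0,0,0.]))[0].reshape(-1,2)
E
python3 - <<'E'
from h import *
for n in('top','side'):
    save(n,n+'0'); c=optics.camera_model(n); print(n,c)
print(r.read_state()['eef_rot'], r.tip_extent)
E
```

```text
top {'K': array([[400.90430092,   0.        , 285.0446085 ],
       [  0.        , 400.90430092, 212.40753244],
       [  0.        ,   0.        ,   1.        ]]), 'k1': 0.029132241952333948, 'R': array([[ 0.02641052, -0.99964985, -0.00162855],
       [-0.99085888, -0.0259626 , -0.13238059],
       [ 0.13229196,  0.0051099 , -0.99119762]]), 't': array([0.10454199, 0.54579628, 1.26942727])}
side {'K': array([[442.90046785,   0.        , 284.38733283],
       [  0.        , 442.90046785, 212.96216604],
       [  0.        ,   0.        ,   1.        ]]), 'k1': -0.08238446101366112, 'R': array([[-0.94039619, -0.33924276, -0.02386133],
       [-0.1684192 ,  0.52552266, -0.83394299],
       [ 0.29544879, -0.7802181 , -0.5513345 ]]), 't': array([0.53887692, 0.15114838, 1.04985624])}
[ 9.85685590e-01  1.68592606e-01 -1.52152269e-05 -6.70788599e-04] 0.025
```

View pics/top0.png

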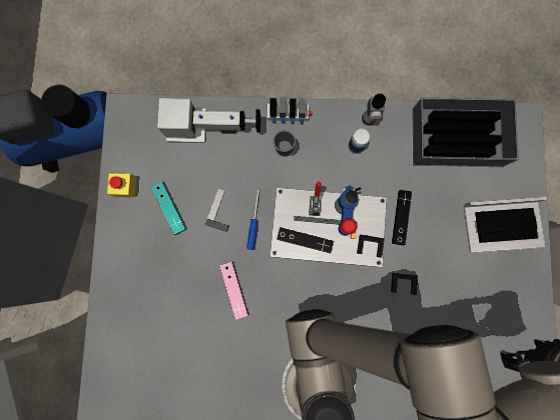

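View pics/side0.png

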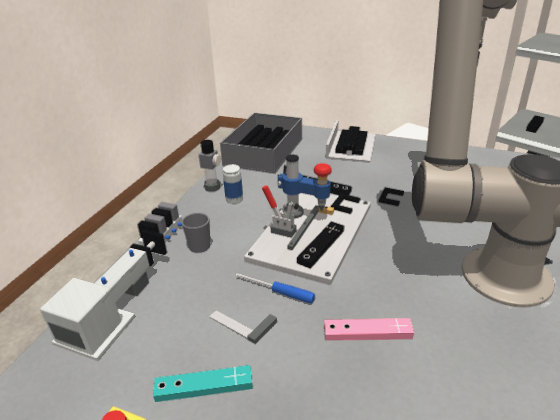

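The top view shows the bar meant on the bed at about (305,240), black with two holes at its left (+y) end. The other candidates are done_bar (401,217) on the table, turquoise (168,208), pink (233,290), and black bars in the bin and tray on the right. Only the one on the bed fits. Red cap at (348,227), clamp grip (318,190), bracket_a (370,245). Next I measure and confirm with a crop.

```bash
cat > m.py <<'E'
from h import *
def big(mask):
    c=max(cv2.findContours(mask.astype(np.uint8),0,2)[0],key=cv2.contourArea); return c.reshape(-1,2)
def stand(fn='top0'):
    z=np.load(f'pics/{fn}.npz'); im=z['im'].astype(int)
    roi=np.zeros(im.shape[:2],bool); roi[180:275,262:395]=1
    m=(im.min(2)>165)&roi
    P=plane('top',cv2.convexHull(big(cv2.morphologyEx(m.astype(np.uint8),3,np.ones((5,5)))) ).reshape(-1,2),.02)[:,:2]
    c,s,a=cv2.minAreaRect((P*1000).astype(np.float32))
    B=cv2.boxPoints((c,s,a)); e=[B[1]-B[0],B[2]-B[1]]
    y=max(e,key=np.linalg.norm); y=y/np.linalg.norm(y); y*=np.sign(y[1]); x=np.array([y[1],-y[0]])
    o=np.array(c)-10*x-42.5*y
    return o/1000,x,y,s
def bar(o,x,y,fn='top0'):
    z=np.load(f'pics/{fn}.npz'); im=z['im'].astype(int)
    roi=np.zeros(im.shape[:2],bool); roi[222:258,268:352]=1
    m=(im.max(2)<75)&roi
    P=plane('top',big(m),.04)[:,:2]
    S=(P-o)@np.c_[x,y]*1000
    return cv2.minAreaRect(S.astype(np.float32)),S
E
python3 - <<'E'
from m import *
o,x,y,s=stand(); print('stand',o,x,y,s)
z=np.load('pics/top0.npz'); im=z['im'].astype(int); d=z['d']
print('bar',bar(o,x,y)[0])
# red cap
m=(im[:,:,0]>140)&(im[:,:,1]<70)&(im[:,:,2]<70)
m[:, :330]=0; m[:,370:]=0
q=big(m); (c,rad)=cv2.minEnclosingCircle(q.astype(np.float32)); print('cap px',c,rad,plane('top',[c],.18),'expect',o)
# clamp grip: red
m=(im[:,:,0]>120)&(im[:,:,1]<70)&(im[:,:,2]<70); m[:,:300]=0;m[:,332:]=0
v,u=np.nonzero(m); uv=np.c_[u,v].astype(float); W=deproj('top',uv,d[v,u]); S=(W[:,:2]-o)@np.c_[x,y]*1000
print('grip stand',S.min(0),S.max(0),W[:,2].min(),W[:,2].max(),np.median(S,0))
# brackets pts by depth: bar
vv,uu=np.mgrid[222:262,268:392]; uv=np.c_[uu.ravel(),vv.ravel()].astype(float); W=deproj('top',uv,d[222:262,268:392].ravel())
dark=(im[222:262,268:392].max(2)<75).ravel(); S=(W[:,:2]-o)@np.c_[x,y]*1000
k=dark&(abs(W[:,2]-.04)<.006)&(S[:,1]>0); print('bar depth',cv2.minAreaRect(S[k].astype(np.float32)),np.median(W[k,2]))
k=dark&(S[:,1]<-40)&(S[:,1]>-150); print('brA',S[k].min(0),S[k].max(0))
a=cv2.resize(z['im'][175:275,262:417,::-1],None,fx=5,fy=5,interpolation=2); cv2.imwrite('pics/c1.png',a)
R=np.array([[0,1,0],[1,0,0],[0,0,-1]])
E
```

```text
stand [ 0.48974755 -0.0658331 ] [ 0.9978799 -0.0650815] [0.0650815 0.9978799] (365.123046875, 227.19754028320312)
bar ((-42.12677764892578, 116.08702087402344), (177.04336547851562, 41.45350646972656), 80.77108001708984)
cap px (348.72222900390625, 226.27777099609375) 7.478879928588867 [[ 0.48821195 -0.06623512  0.18      ]] expect [ 0.48974755 -0.0658331 ]
grip stand [-130.9687892    89.62406097] [398.39976242 169.85858333] 0.015649458763211 1.330676380649788 [115.70073995  95.76326771]
bar depth ((-12.84945297241211, 106.85372161865234), (186.08656311035156, 100.83909606933594), 81.15518188476562) 0.03976421501252747
brA [ -72.17601133 -139.05192947] [ 30.55674549 -44.04339744]
```

View pics/c1.png

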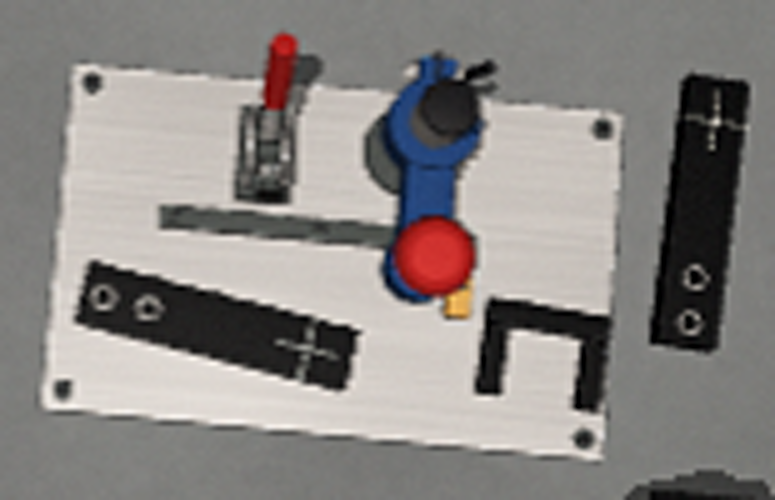

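The crop confirms the bar: it lies on the bed, with its cross at the right (-y) end at crop (310,350) and holes at the left end. Pose in the stand frame is about (-42, 116), turned about 0.16 rad. First move: push it to the fence with closed fingers.

```bash
cat >> m.py <<'E'
from scipy.spatial.transform import Rotation as Ro
O,X,Y,_=stand()
def q():
    x3,y3=np.r_[X,0],np.r_[Y,0]; return Ro.from_matrix(np.c_[x3,-y3,[0,0,-1]]).as_quat()
Q=q(); TE=r.tip_extent
def T(x,y,z): # stand mm of fingertip -> world TCP
    return np.r_[O+X*x/1000+Y*y/1000, z/1000+TE]
def where():
    s=r.read_state(); p=np.array(s['eef_pos']); d=(p[:2]-O)*1000
    return np.round([d@X,d@Y,(p[2]-TE)*1000],1), np.round(s['contact_force'],1), round(s['time_s'],2)
E
python3 - <<'E'
from m import *
command_gripper(0.0,30); print(r.tip_extent)
r.reach(T(-97,108,110),Q); print(where(), r.read_state()['joint_positions'])
print(r.move_straight(T(-97,108,35),speed=.15))
print(r.move_straight(T(-97,108,8),speed=.03,max_force=4)); w=where(); print(w)
z=w[0][2]+6
r.move_straight(T(-97,108,z))
print(r.move_straight(T(-25,108,z),speed=.05,max_force=10),where())
open('z.txt','w').write(str(w[0][2]))
save('top','top1')
print(bar(O,X,Y,'top1')[0])
E
```

```text
0.025
(array([-96.6, 107.5, 110.1]), array([-0. , -0.1, -0.1]), 3.0) [-7.18067160e-02  2.38799615e-01  1.97463817e+00 -1.15160392e-04
  9.27679788e-01  1.56478471e+00]
False
False
(array([-96.9, 108. ,   8.1]), array([0.8, 0.6, 0.3]), 4.7)
False (array([-25.3, 108. ,  14.1]), array([ 0.1, -0.1, -1.1]), 6.54)
((-29.323204040527344, 94.09310150146484), (93.4896469116211, 225.49432373046875), 5.240819454193115)
```

```bash
python3 - <<'E'
from m import *
print(r.read_state()['grip_width'])
im,d=save('side','side1')
t=np.load('pics/top1.npz')['im']
a=cv2.resize(t[160:290,250:410,::-1],None,fx=2.5,fy=2.5,interpolation=2)
b=cv2.resize(im[150:280,235:395,::-1],None,fx=2.5,fy=2.5,interpolation=2)
cv2.imwrite('pics/c2.png',np.hstack([a,b]))
E
```

```text
7.644683654271061e-05
```

View pics/c2.png

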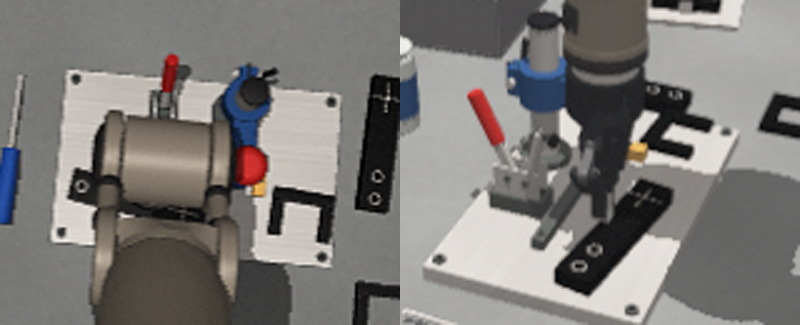

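```bash
python3 - <<'E'
from m import *
z=np.load('pics/side1.npz');d=z['d']
for v in range(200,246,3):
    for u in (313,318):
        p=deproj('side',[[u,v]],[d[v,u]])[0]; s=(p[:2]-O)*1000; print(u,v,z['im'][v,u],np.round([s@X,s@Y,p[2]*1000],0),end=' | ')
    print()
print(where(),r.read_state()['eef_rot'],Q)
for n in ('side0','side1'):
    zz=np.load(f'pics/{n}.npz'); im=zz['im'].astype(int);dd=zz['d']
    v,u=np.mgrid[215:270,290:350].reshape(2,-1); k=(im[v,u].max(1)<60); v,u=v[k],u[k]
    p=deproj('side',np.c_[u,v],dd[v,u]); s=(p[:,:2]-O)*1000; s=np.c_[s@X,s@Y]; k=(abs(p[:,2]-.04)<.004)
    print(n,cv2.minAreaRect(s[k].astype(np.float32)))
E
```

```text
313 200 [39 41 42] [-32. 149. 176.] | 318 200 [42 40 42] [-41. 140. 173.] | 
313 203 [40 41 44] [-30. 144. 165.] | 318 203 [37 39 40] [-36. 126. 156.] | 
313 206 [54 55 57] [-31. 146. 158.] | 318 206 [37 39 40] [-37. 127. 148.] | 
313 209 [50 52 53] [-32. 149. 151.] | 318 209 [35 35 38] [-38. 129. 141.] | 
313 212 [38 37 39] [-31. 144. 140.] | 318 212 [36 36 37] [-37. 125. 130.] | 
313 215 [35 34 37] [-27. 135. 124.] | 318 215 [36 36 37] [-36. 123. 119.] | 
313 218 [82 80 81] [-38. 164. 137.] | 318 218 [38 38 39] [-36. 124. 111.] | 
313 221 [48 46 50] [-39. 165. 129.] | 318 221 [38 38 38] [-36. 122. 101.] | 
313 224 [38 38 38] [-37. 160. 117.] | 318 224 [35 35 37] [-36. 121.  91.] | 
313 227 [36 34 36] [-29. 137.  91.] | 318 227 [86 84 82] [-33. 114.  77.] | 
313 230 [38 37 39] [-23. 122.  71.] | 318 230 [106 105 101] [-34. 115.  68.] | 
313 233 [37 37 38] [-24. 123.  62.] | 318 233 [107 106 102] [-34. 114.  59.] | 
313 236 [46 47 47] [-22. 119.  50.] | 318 236 [124 122 118] [-35. 116.  51.] | 
313 239 [104 101  99] [-23. 119.  40.] | 318 239 [53 53 51] [-35. 118.  43.] | 
313 242 [25 22 25] [-27. 131.  41.] | 318 242 [28 28 29] [-39. 127.  40.] | 
313 245 [23 26 26] [-32. 143.  41.] | 318 245 [25 24 25] [-44. 140.  42.] | 
(array([-25.2, 108. ,  14.1]), array([-0.6, -0.3,  0.7]), 6.64) [ 9.99470090e-01 -3.25504891e-02 -6.54842451e-05 -1.01726392e-05] [ 0.99946985 -0.03255801  0.         -0.        ]
side0 ((-12.013460159301758, 114.93392944335938), (178.20126342773438, 106.09608459472656), 80.80207061767578)
side1 ((-10.636089324951172, 113.6474609375), (179.9434356689453, 108.97547912597656), 80.8592529296875)
```

The bar has not moved and the finger seems to stand over it, so the tip is higher than the nominal 25 mm extent suggests. I'll lift and probe for the real tip height on the bar's top.

```bash
python3 - <<'E'
from m import *
r.move_straight(T(-25,108,60),speed=.2)
r.move_straight(T(-42,116,60),speed=.2)
r.move_straight(T(-42,116,25),speed=.2)
im,d=save('side','side2')
print(r.move_straight(T(-42,116,-6),speed=.03,max_force=3),where())
r.hold(.2);print(where(), r.read_state()['eef_pos'])
im2,_=save('side','side3')
a=[cv2.resize(i[150:290,235:375,::-1],None,fx=2.8,fy=2.8,interpolation=2) for i in(im,im2)]
cv2.imwrite('pics/c3.png',np.hstack(a))
E
```

```text
True (array([-41.8, 116. ,  13.6]), array([-1.1,  0.6,  8.5]), 8.2)
(array([-41.8, 116. ,  13.6]), array([-1. ,  0.7,  7.3]), 8.4) [0.45561312 0.05266295 0.03863441]
```

View pics/c3.png

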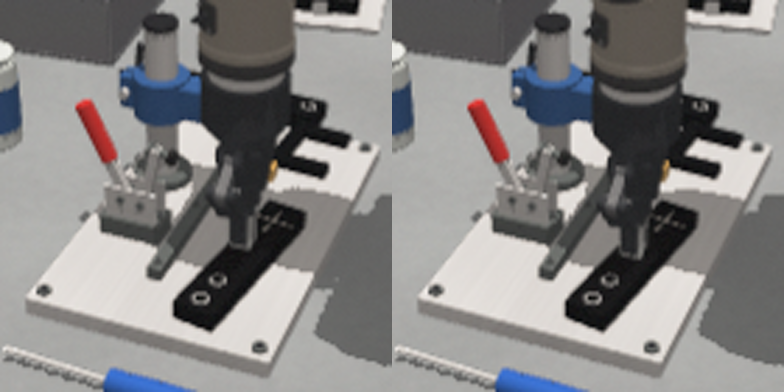

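Contact with the bar's top (z 40) came at TCP z 38.6, so with the fingers shut the real tip extent is about -1.4 mm, not +25. I'll use the measured value and check the horizontal position of the tip.

```bash
sed -i 's/TE=r.tip_extent/TE=-0.0014 # measured, fingers shut/' m.py; python3 - <<'E'
from m import *
p=plane('side',[[320.7,241]],.04)[0]; s=(p[:2]-O)*1000; print('tip front edge',s@X,s@Y)
r.move_straight(T(-42,116,60),speed=.2)
r.move_straight(T(-97,108,60),speed=.2)
r.move_straight(T(-97,108,26),speed=.1,max_force=6); print(where())
print(r.move_straight(T(-25,108,26),speed=.05,max_force=10),where())
im,_=save('side','side4'); im2,_=save('top','top4')
a=cv2.resize(im[150:290,235:375,::-1],None,fx=2.8,fy=2.8,interpolation=2)
b=cv2.resize(im2[165:290,260:385,::-1],(392,392),interpolation=2)
cv2.imwrite('pics/c4.png',np.hstack([a,b]))
E
```

```text
tip front edge -43.449555997727714 119.47900409706601
(array([-96.5, 108. ,  25.9]), array([0.3, 0. , 0.1]), 9.62)
True (array([-32.8, 108.1,  25.4]), array([-0.1,  0.4, -0.3]), 10.8)
```

View pics/c4.png

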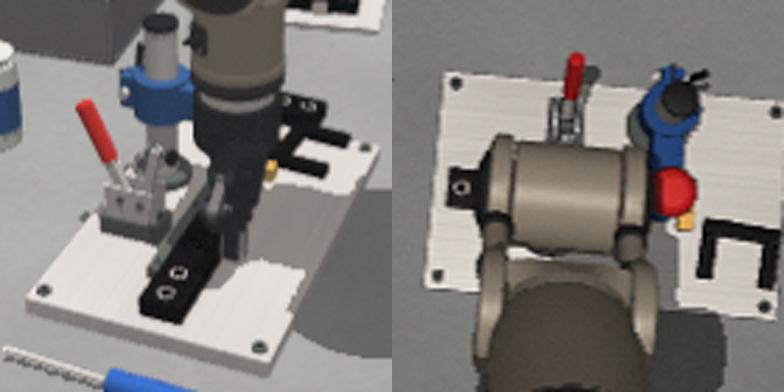

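The side view shows the bar now against or near the fence, parallel to it, with the finger behind it at crop (235,250). Next: push the end, then seat it in x again.

```bash
python3 - <<'E'
from m import *
def up(): 
    w=where()[0]; r.move_straight(T(w[0],w[1],60),speed=.25)
r.move_straight(T(-40,108,26),speed=.1); up()
r.move_straight(T(-2,228,60),speed=.25); r.move_straight(T(-2,228,27),speed=.15,max_force=6); print(where())
print(r.move_straight(T(-2,148,27),speed=.05,max_force=10),where())
w=where()[0]; r.move_straight(T(-2,w[1]+8,27),speed=.1); up()
r.move_straight(T(-45,75,60),speed=.25); r.move_straight(T(-45,75,27),speed=.15,max_force=6)
print(r.move_straight(T(-24,75,27),speed=.03,max_force=14),where())
r.move_straight(T(-45,75,27),speed=.1); up(); r.move_straight(T(-80,170,110),speed=.25)
r.movej(r.read_state()['joint_positions']+np.array([.45,0,0,0,0,0]))
im,_=save('side','side5'); im2,_=save('top','top5'); print(where())
a=cv2.resize(im[150:290,235:375,::-1],None,fx=2.8,fy=2.8,interpolation=2)
b=cv2.resize(im2[165:290,260:385,::-1],(392,392),interpolation=2)
cv2.imwrite('pics/c5.png',np.hstack([a,b]))
E
```

```text
(array([ -2.6, 226.7,  26.7]), array([0.4, 0. , 0.4]), 12.45)
True (array([ -1.6, 162.9,  27.6]), array([0.2, 6.1, 3.2]), 13.65)
True (array([-32.8,  75.1,  26.9]), array([ 0.7,  0.4, -0.4]), 15.62)
(array([-179.1,  334.6,  109.1]), array([-0.2, -0. ,  0.2]), 17.68)
```

View pics/c5.png

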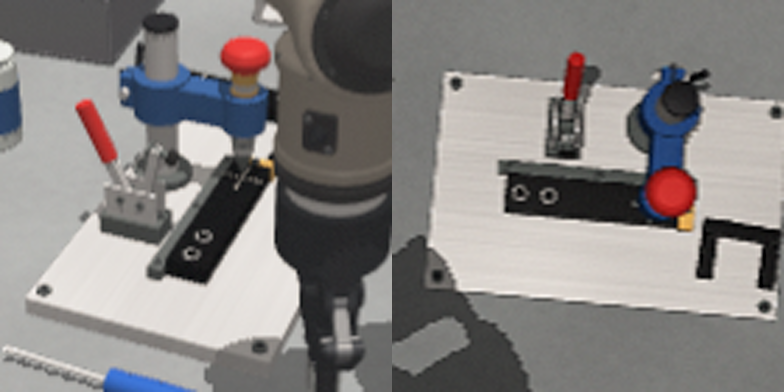

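The bar looks home along the fence, with its right end near the brass (crop 685,220). Numeric check of its edges:

```bash
python3 - <<'E'
from m import *
z=np.load('pics/top5.npz');im=z['im'].astype(int)
roi=np.zeros(im.shape[:2],bool);roi[215:240,290:345]=1
g=big((im.max(2)<85)&roi)
S=(plane('top',g,.04)[:,:2]-O)@np.c_[X,Y]*1000
print('y max',np.sort(S[:,1])[-8:]); 
lo=S[(S[:,0]<-5)&(S[:,1]>30)&(S[:,1]<140)]; p=np.polyfit(lo[:,1],lo[:,0],1);print('edge fit slope',p,np.polyval(p,[40,60,140]))
# side: corner/ends of bar, cross (bright px near mark)
z=np.load('pics/side5.npz');im=z['im'].astype(int)
uv=proj('side',[np.r_[O+X*a/1000+Y*b/1000,.04] for a,b in((0,0),(-20,150),(20,150),(-20,-30),(-15,0),(0,15))]);print(np.round(uv,1))
v,u=np.mgrid[200:225,312:332].reshape(2,-1);k=im[v,u].min(1)>90
S=(plane('side',np.c_[u[k],v[k]],.04)[:,:2]-O)@np.c_[X,Y]*1000
kk=(abs(S[:,0])<19)&(abs(S[:,1])<22);print(np.round(S[kk],0).tolist())
roi=np.zeros(im.shape[:2],bool);roi[200:256,285:335]=1
g=big((im.max(2)<60)&roi);S=(plane('side',g,.04)[:,:2]-O)@np.c_[X,Y]*1000
print('side y max',np.sort(S[(abs(S[:,0])<15),1])[-6:])
E
```

```text
y max [146.58748273 146.67898886 148.01445044 148.66992095 150.09819265
 150.95762055 153.3239859  154.18666067]
edge fit slope [ 2.30224074e-03 -1.96675624e+01] [-19.57547277 -19.52942796 -19.3452487 ]
[[320.4 213.2]
 [307.7 245.8]
 [292.9 242.2]
 [330.8 209.2]
 [325.6 214.3]
 [318.6 216. ]]
[[-1.0, 14.0], [-3.0, 19.0]]
side y max [165.39273658 166.36036873 166.40731771 167.23708473 168.19826827
 169.15421074]
```

The -x edge is at -19.6 and parallel, as wanted. I'll confirm y with a firmer, slower end push, then re-seat x.

```bash
python3 - <<'E'
from m import *
r.reach(T(-2,190,70),Q); r.move_straight(T(-2,178,27),speed=.15,max_force=8)
print(r.move_straight(T(-2,140,27),speed=.02,max_force=18),where())
r.move_straight(T(-2,178,27),speed=.1); r.move_straight(T(-2,178,60),speed=.25)
r.move_straight(T(-45,75,60),speed=.25); r.move_straight(T(-45,75,27),speed=.15,max_force=6)
print(r.move_straight(T(-24,75,27),speed=.03,max_force=14),where())
r.move_straight(T(-45,75,27),speed=.1); r.move_straight(T(-45,75,70),speed=.25);r.move_straight(T(-90,150,130),speed=.3)
r.movej(r.read_state()['joint_positions']+np.array([.35,0,0,0,0,0]))
im,d=save('side','side6'); im2,d2=save('top','top6'); print(where())
# clamp geometry from side depth
v,u=np.mgrid[175:240,255:300].reshape(2,-1); p=deproj('side',np.c_[u,v],d[v,u]); s=(p[:,:2]-O)*1000; s=np.c_[s@X,s@Y,p[:,2]*1000]
red=(im[v,u,0]>120)&(im[v,u,1]<70); c=s[red]; print('grip',c.min(0),c.max(0),np.median(c,0))
h=np.polyfit(c[:,2],c[:,0],1); print('handle h',np.arctan(1/h[0]))
k=~red&(s[:,1]>70)&(s[:,1]<120)&(s[:,2]>45)&(s[:,0]>20)&(s[:,0]<120); b=s[k]
for zz in range(45,130,10):
    q_=b[(b[:,2]>=zz)&(b[:,2]<zz+10)]
    if len(q_): print(zz,len(q_),np.round(np.percentile(q_[:,0],[2,98])),np.round(np.percentile(q_[:,1],[2,98])))
a=cv2.resize(im[150:290,235:375,::-1],None,fx=4,fy=4,interpolation=2); cv2.imwrite('pics/c6.png',a)
E
```

```text
True (array([ -2. , 163. ,  26.9]), array([0.6, 5.5, 1.3]), 20.04)
True (array([-32.8,  75.1,  26.8]), array([ 0.5, -0.1, -0.1]), 22.11)
(array([-154. ,  280.3,  129.1]), array([ 1.1, -0.5,  0.8]), 23.94)
grip [90.41725508 94.1547236  97.21190136] [124.02038129 105.77837423 156.49246981] [105.95900264 100.58168933 127.86541906]
handle h 1.1732873799472243
45 79 [45. 94.] [ 82. 111.]
55 66 [46. 94.] [ 81. 110.]
65 107 [45. 96.] [ 81. 110.]
75 55 [47. 92.] [ 82. 109.]
85 35 [50. 97.] [ 90. 101.]
95 22 [ 48. 107.] [ 90. 102.]
105 29 [ 30. 101.] [ 88. 103.]
115 47 [29. 99.] [ 90. 102.]
125 5 [ 58. 104.] [88. 96.]
```

View pics/c6.png

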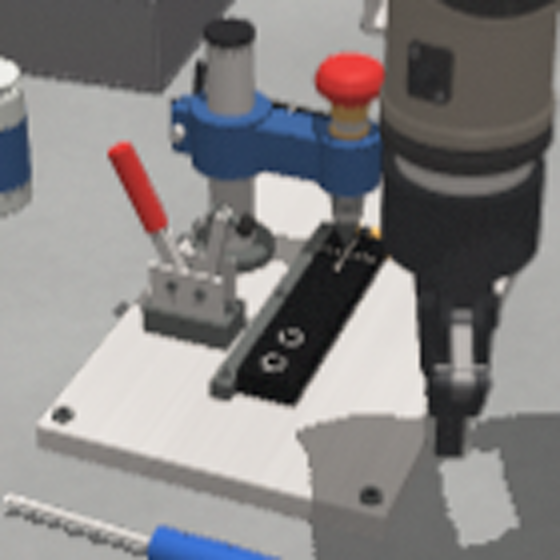

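The two end pushes stopped at the same place (163.0 and 163.0; x twice -32.8), so the bar is home. The handle is at about 1.17 rad, and the raised pad arm stays at x<60, z<125. Now swing the clamp with the fingertip's lower corner following the arc.

```bash
python3 - <<'E'
from m import *
def C(h,rho=65,off=8.5):
    return T(82+rho*np.cos(h)-off*np.sin(h)-12.5, 95, 62+rho*np.sin(h)+off*np.cos(h))
w=where()[0]; r.move_straight(T(w[0],w[1],235),speed=.3)
p=C(1.3,off=14); q0=p.copy(); q0[2]=T(0,0,235)[2]
r.reach(q0,Q); print(where())
print(r.move_straight(p,speed=.12,max_force=8),where())
for h in (1.1,.9,.7,.5,.35,.2,.1,0):
    s=r.move_straight(C(h),speed=.08,max_force=25); print(h,s,*where()[:2])
p=C(0);p[2]-=.006
print(r.move_straight(p,speed=.03,max_force=25),where())
save('side','side7')
p[2]+=.08; r.move_straight(p,speed=.2)
p[2]=T(0,0,235)[2]; r.move_straight(p,speed=.3)
im,d=save('side','side8'); print(where())
v,u=np.mgrid[175:255,235:300].reshape(2,-1); P=deproj('side',np.c_[u,v],d[v,u]); s=(P[:,:2]-O)*1000; s=np.c_[s@X,s@Y,P[:,2]*1000]
red=(im[v,u,0]>120)&(im[v,u,1]<70); c=s[red]; print('grip',c.min(0),c.max(0),'slope',np.polyfit(c[:,0],c[:,2],1))
a=cv2.resize(im[150:290,235:375,::-1],None,fx=4,fy=4,interpolation=2); cv2.imwrite('pics/c7.png',a)
E
```

```text
(array([ 72.6,  96. , 234.6]), array([-0.3, -0.2,  0.2]), 25.57)
False (array([ 73.9,  95.1, 129.2]), array([0. , 0.1, 0.3]), 26.61)
1.1 False [ 91.6  95.  123.9] [0.1 0.8 0.6]
0.9 False [103.4  95.  118. ] [-0.4  0.2  0.3]
0.7 False [114.   95.  109.9] [ 0.5 -0.   0.3]
0.5 False [122.7  95.  100. ] [0.5 0.7 0.6]
0.35 False [127.8  95.   91.7] [ 0.4  1.2 -0.5]
0.2 False [131.5  95.   82.7] [ 0.  -0.4  0.3]
0.1 False [133.3  95.   76.6] [-0.7 -0.  -0.6]
0 False [134.9  95.   70.8] [-0.   0.2  3.9]
True (array([135. ,  95. ,  70.6]), array([-3.4,  0.1, 10.4]), 29.2)
(array([133.7,  95. , 232.9]), array([ 0.1, -0.1, -0.9]), 30.27)
grip [116.34544446  92.65589699  59.78730095] [174.90510411 104.57858523  75.48899301] slope [ 0.07791534 57.24583987]
```

View pics/c7.png

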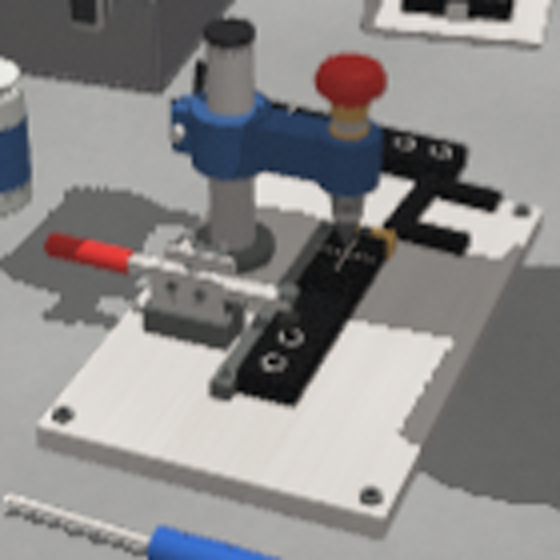

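The handle is level and down (force jumped to the stop at z 70.6, against an expected 70.5), and the pad is on the bar with the bar unmoved. Now the punch.

```bash
python3 - <<'E'
from m import *
w=where()[0]; r.move_straight(T(w[0],w[1],245),speed=.3)
r.move_straight(T(0,0,245),speed=.25)
print(r.move_straight(T(0,0,196),speed=.12,max_force=5),where())
for z in [190,184,180,178,176,175,174,173,172,171,170]:
    s=r.move_straight(T(0,0,z),speed=.03,max_force=30); print(z,s,*where()[:2])
    if s: break
r.hold(.3); print(where())
r.move_straight(T(0,0,200),speed=.1); r.move_straight(T(0,0,250),speed=.3)
r.move_straight(T(-90,60,260),speed=.3); r.hold(.3)
im,d=save('side','side9'); im2,_=save('top','top9');print(where())
m=(im[:,:,0]>120)&(im[:,:,1]<70)&(im[:,:,2]<70); m[:,:310]=0; b0=np.load('pics/side8.npz')['im']
m0=(b0[:,:,0]>120)&(b0[:,:,1]<70)&(b0[:,:,2]<70); m0[:,:310]=0
print('cap top row',np.nonzero(m0)[0].min(),np.nonzero(m)[0].min(),m0.sum(),m.sum())
a=cv2.resize(im[150:290,235:375,::-1],None,fx=2.8,fy=2.8,interpolation=2)
b=cv2.resize(im2[165:290,260:385,::-1],(392,392),interpolation=2)
cv2.imwrite('pics/c8.png',np.hstack([a,b]))
E
```

```text
False (array([  0.6,   0.3, 196.1]), array([-0.2,  0.1,  0.2]), 31.89)
190 False [  0.   -0.  190.2] [ 0.  -0.   0.1]
184 False [ 2.000e-01 -1.000e-01  1.841e+02] [0.7 1.  2. ]
180 False [ 2.000e-01 -1.000e-01  1.801e+02] [ 0.1 -0.6  2.5]
178 False [ 2.000e-01 -1.000e-01  1.785e+02] [-0.3 -0.3  6. ]
176 False [ 2.000e-01 -1.000e-01  1.769e+02] [-1.5 -0.1  9.8]
175 False [ 3.000e-01 -1.000e-01  1.762e+02] [-2.  -0.5 11.2]
174 False [ 2.000e-01 -1.000e-01  1.754e+02] [-2.6  0.5 13.6]
173 False [ 3.000e-01 -1.000e-01  1.746e+02] [-3.4  0.5 15.1]
172 False [ 3.000e-01 -1.000e-01  1.738e+02] [-4.6  0.7 16.9]
171 False [ 3.00e-01 -1.00e-01  1.73e+02] [-4.1  0.  16.2]
170 False [ 3.000e-01 -1.000e-01  1.712e+02] [-1.6 -0.1 12.3]
(array([ 3.000e-01, -1.000e-01,  1.712e+02]), array([-2.4, -0.1, 11.4]), 35.17)
(array([-89.7,  59.7, 259.7]), array([-0.3, -0.7, -0.2]), 36.85)
cap top row 164 164 116 123
```

View pics/c8.png

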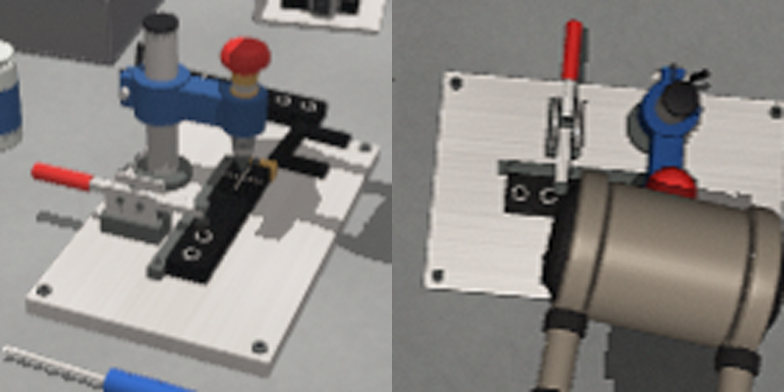

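The force peaked at 17 N, then fell to about 12 N near full travel, which is the trip. The final view shows the cap back up (top row 164, as before), the handle down and the bar in place. The arm is clear at z 260, so I'm handing in.

```bash
python3 - <<'E'
from m import *
print(r.finish_job())
E
```

```text
the job is handed in; nothing more can be done
None
```

I handed the job in at about 37 s of the 64 s allowed, with no verdict shown: the bar is home and clamped, the punch tripped (about 17 N, then a drop to 12 N) and came back up, and the arm is clear.

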